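Find the empty cells of a covered germination crate by touch and fill them

TASK

Four of the six flap-covered cells of the germination crate already hold a sown cup, and the flaps hide which: while the two yellow seedling tubes are still in the white stand, feel with the fingers for the two empty cells by pressing lightly on the flaps. Then set the tubes through the flaps of the empty cells, one in each, lowering them gently until they stand upright on the cell floor, and let go. Do not drop a tube or push one down on a sown cup, do not lean hard on the crate, and leave the jar, the clay pot and the trowel where they are.

Things in the scene. Friction and masses are not known exactly. Their poses are not given: they have to be found in the camera images.
- crate: Fixed crate: blue, with a black six-cell insert, 160 (x) x 236 (y) x 80 mm high (182 x 258 mm over the blue rim), origin under its centre, z up. Cells in 2 rows along x and 3 columns along y, 76 mm apart both ways, each shut by a look-alike grey flap. Four cells, different each time, hold a sown cup 44 mm wide with a springy plug in it, 60 mm tall in all, its top 11 mm under the shut flap; two are empty.
- cell_1 (a point): Centre of the mouth of cell 1 (near left (-x, +y), crate axes) in the crate's top face; axes as the crate's. Mouth 50 x 50 mm, straight walls, flat floor 74 mm below. Flap: rigid, 47 x 47 x 2.5 mm, hinged on the pin along the +x edge of the mouth, free edge at -x. Weak spring: pushed in at its middle or free edge it gives to under 2 N, and swings shut again when let go.
- cell_2 (a point): Centre of the mouth of cell 2 (near middle (-x), crate axes) in the crate's top face; axes as the crate's. Mouth 50 x 50 mm, straight walls, flat floor 74 mm below. Flap: rigid, 47 x 47 x 2.5 mm, hinged on the pin along the +x edge of the mouth, free edge at -x. Over an empty cell it swings down to the +x wall; over a cup it meets a stop after about 7 mm at its middle, 12 mm at its free edge, firming to 10 N within 4 to 10 mm more.
- cell_3 (a point): Centre of the mouth of cell 3 (near right (-x, -y), crate axes) in the crate's top face; axes as the crate's. Mouth 50 x 50 mm, straight walls, flat floor 74 mm below. Flap: rigid, 47 x 47 x 2.5 mm, hinged on the pin along the +x edge of the mouth, free edge at -x. Weak spring: pushed in at its middle or free edge it gives to under 2 N, and swings shut again when let go.
- cell_4 (a point): Centre of the mouth of cell 4 (far left (+x, +y), crate axes) in the crate's top face; axes as the crate's. Mouth 50 x 50 mm, straight walls, flat floor 74 mm below. Flap: rigid, 47 x 47 x 2.5 mm, hinged on the pin along the +x edge of the mouth, free edge at -x. Over an empty cell it swings down to the +x wall; over a cup it meets a stop after about 7 mm at its middle, 12 mm at its free edge, firming to 10 N within 4 to 10 mm more.
- cell_5 (a point): Centre of the mouth of cell 5 (far middle (+x), crate axes) in the crate's top face; axes as the crate's. Mouth 50 x 50 mm, straight walls, flat floor 74 mm below. Flap: rigid, 47 x 47 x 2.5 mm, hinged on the pin along the +x edge of the mouth, free edge at -x. Weak spring: pushed in at its middle or free edge it gives to under 2 N, and swings shut again when let go.
- cell_6 (a point): Centre of the mouth of cell 6 (far right (+x, -y), crate axes) in the crate's top face; axes as the crate's. Mouth 50 x 50 mm, straight walls, flat floor 74 mm below. Flap: rigid, 47 x 47 x 2.5 mm, hinged on the pin along the +x edge of the mouth, free edge at -x. Over an empty cell it swings down to the +x wall; over a cup it meets a stop after about 7 mm at its middle, 12 mm at its free edge, firming to 10 N within 4 to 10 mm more.
- tube_a: Loose yellow round seedling tube, 130 mm tall, about 0.17 kg, origin at the centre of its underside, z up. Tapers from 30 mm diameter at the foot to 36.6 mm at 126 mm, then a thin rim 38.4 mm wide; soft sprouts up to 25 mm on top. Starts in the -x place of the stand, foot 5 mm above the bench. In a cell it stands 56 mm out of the crate. Grip it under the rim, 95 to 110 mm above its foot.
- tube_b: Loose yellow round seedling tube, 130 mm tall, about 0.17 kg, origin at the centre of its underside, z up. Tapers from 30 mm diameter at the foot to 36.6 mm at 126 mm, then a thin rim 38.4 mm wide; soft sprouts up to 25 mm on top. Starts in the +x place of the stand, foot 5 mm above the bench. In a cell it stands 56 mm out of the crate. Grip it under the rim, 95 to 110 mm above its foot.
- stand: Fixed white stand, 150 (x) x 56 (y) x 52 mm high on a 166 x 72 mm foot, two square open places 85 mm apart along its x, each holding a tube with some play; origin at the centre of its underside.
- jar: Bystander: amber jar with white cap, 60 mm across, 85 mm tall, origin under its centre.
- clay_pot: Bystander: small terracotta pot, 96 mm across, 80 mm tall, origin under its centre.
- trowel: Bystander: hand trowel, lies along its x, about 260 mm long, 56 mm wide, origin on the bench under its shank.

How it is judged:
On the way:
1. a flap has been felt with the fingers while both tubes are still in the stand (contact force between crate and the fingers above 0.2 N and distance of each of tube_a, tube_b from where it was at the start of the episode below 0.02 m).
At the end, for the whole second after the job is handed in: Each of the two tubes stands in a cell of the crate (foot inside the six cells' outline and at least 68 mm below the crate's top, which only an empty cell allows), upright within 10 degrees, at rest and released (x of tube_a in the frame of crate between -0.063 and 0.063 m and y of tube_a in the frame of crate between -0.101 and 0.101 m and z of tube_a in the frame of crate between -0.005 and 0.012 m and angle between each of tube_a, tube_b's own z axis and vertical below 0.17 rad and linear speed of each of tube_a, tube_b below 0.02 m/s and x of tube_b in the frame of crate between -0.063 and 0.063 m and y of tube_b in the frame of crate between -0.101 and 0.101 m and z of tube_b in the frame of crate between -0.005 and 0.012 m); the robot touches nothing.
It fails at once if pressing with the gripper or arm on the crate or on one of its flaps with more than 40 N, which would crush a sown cup (contact force between crate and the fingers above 40 N or contact force between crate and the arm above 40 N).
It fails at once if a tube pushed down on a sown cup through its flap, or on the crate's top, with more than 15 N ((x of tube_a in the frame of crate between -0.063 and 0.063 m and y of tube_a in the frame of crate between -0.101 and 0.101 m and z of tube_a in the frame of crate between 0.05 and 0.1 m and contact force between crate and tube_a above 15 N) or (x of tube_b in the frame of crate between -0.063 and 0.063 m and y of tube_b in the frame of crate between -0.101 and 0.101 m and z of tube_b in the frame of crate between 0.05 and 0.1 m and contact force between crate and tube_b above 15 N)).
It fails at once if a tube dropped into a cell (faster than 0.6 m/s in the mouth of a cell) ((x of tube_a in the frame of crate between -0.063 and 0.063 m and y of tube_a in the frame of crate between -0.101 and 0.101 m and z of tube_a in the frame of crate between -0.005 and 0.085 m and linear speed of tube_a above 0.6 m/s) or (x of tube_b in the frame of crate between -0.063 and 0.063 m and y of tube_b in the frame of crate between -0.101 and 0.101 m and z of tube_b in the frame of crate between -0.005 and 0.085 m and linear speed of tube_b above 0.6 m/s)).
It fails at once if the jar, clay pot or trowel moved by more than 30 mm (distance of any of jar, clay_pot, trowel from where it was at the start of the episode above 0.03 m).
It also fails if it takes over 72 s, if anything falls off the work surface, if the arm or the gripper's body presses on something with over 40 N, if the wrist force passes 120 N, or if a joint passes its speed limit or range.

ROBOT

A 6-joint arm with a two-finger parallel gripper is mounted at the origin on the work surface. World frame = base frame: x ahead of the robot, y to its left, z up, the work surface at z = 0. Lengths are in m, angles in rad, forces in N, time in s.
With the tool pointing down it reaches from about 0.375 to 0.9 m from the base axis. Payload 3.1 kg.
Tool frame: the origin (TCP) lies at the very end of the fingers, on their centre line; the grasp point (between the pads) lies 19 mm behind it; z points along the fingers, y is the line along which they close (so a half turn about z gives the same grasp; the last joint's range is limited). The gripper opens to 87 mm and grips with 3 to 60 N. Pads are 19 mm wide; open, the fingers measure 117 mm over their backs; the gripper's body (75 mm by 190 mm) begins 51 mm behind the grasp point.
Start: joints at [-1.482, 0.527, 1.433, -0, 1.181, -0.178], TCP at [0.165, -0.603, 0.223] pointing down, gripper open.
Joint ranges: [-3.08, 3.08], [-0.75, 2.2], [0.22, 2.44], [-1.43, 4.57], [0, 2.65], [-2.85, 2.85]. Speed limits (rad/s): [2.79, 2.79, 3.14, 3.14, 3.14, 3.14].

INTERFACE

Orientations are given as a unit quaternion [x, y, z, w].
In Python, from rig import status, viewer, robot gives the robot as it stands.
- The arm moves only by the tool arm_command, never from a script. Its arguments are lists of equal length, an entry for each row: "delta_rot": the turn, a rotation vector about the tool's x, y, z in degrees, a list of three; "delta_pos": the shift along the tool's x, y, z in m, a list of three; "gripper": the closure, from -1 (fully open) to 1 (shut). In form: {"delta_rot": [[rx, ry, rz], ...], "delta_pos": [[dx, dy, dz], ...], "gripper": [gripper, ...]}. A call has 1 to 12 rows; each row is the pose to reach, as a shift and turn from the pose commanded when the call began, along the tool's axes at that moment; what a row does not reach only later rows make up. A row lasts 1/12 s, in which the tool goes at most 41.7 mm and 7.16 degrees, less where a joint would pass 70% of its speed; a pose out of reach is approached as far as the arm can. A call with a gripper value outside its range is refused whole. The fingers move at their own pace and stop on an object; "grip_force" is the grip in N (left out, the last holds). Time passes only in rows, so rows that repeat a pose let the fingers close. It gives the time, the measured TCP pose, the force, the opening and the grip force at its end, in the units of the state.
- status.get_obs(): the state, without advancing time (a new reading comes with each control period).
- viewer.camera(name): name is "scene" or "top" or "wrist"; returns a dict with "pixels" (384x512x3 uint8, blue, green, red), "fx", "fy", "cx", "cy" (pixels), "pose" (4x4, takes a point from camera to world coordinates); the wrist camera has in their place "mount" (4x4, takes a point from camera to tool coordinates, whose origin is the TCP and whose axes are the flange's). Camera axes: x right, y down, z forward; pixel columns grow to the right and rows downward; lengths in m; the calibration is good to about 2 mm. A picture is of the moment at which its call begins: read the wrist's pose just before it. There is no depth.
- robot.hand_in(): hands the job in; it is judged then, once.
The state is a dict: "time": time; "q": joint angles; "joint_velocities": joint speeds; "joint_torque": joint torques, N m; "position": TCP position; "tool_rot": TCP orientation; "ft_force": force on the tool from outside, world axes, zero at the start; "moment": the same for the moment, N m; "grip_width": finger opening in m; "grip_force": force on a finger pad.
Only numpy, scipy, OpenCV 4.12 (cv2) and the standard library are available. Lean on these libraries where they do the work, as an engineer would, in place of code of your own. Each camera call takes 0.05 s, during which the arm holds its last target. There are 200 camera calls.

## Working session

There is one attempt and no reset: what is moved stays moved. The work goes in short steps, Python scripts to look and compute and a tool call to move; the robot and the scene stay as the last step left them, time stands still between calls to the robot, and variables do not carry over. Pictures are saved under pics/ and viewed, at most 10 in all, crops included, and the job is handed in when it is done.

Besides the shell and the picture viewer there is one more tool, called after "Call:" by a JSON object that holds its "method" and its "body". arm_command: Moves the arm, as the interface text tells. Its arguments: {"type":"object","properties":{"delta_rot":{"type":"array","items":{"type":"array","items":{"type":"number"}}},"delta_pos":{"type":"array","items":{"type":"array","items":{"type":"number"}}},"gripper":{"type":"array","items":{"type":"number"}},"grip_force":{"type":"number"}},"required":["delta_rot","delta_pos","gripper"]}

```bash
mkdir -p pics
python3 - <<'E'
from rig import status, viewer, robot
import cv2, numpy as np
o=status.get_obs(); print(o)
for n in ("top","scene"):
    c=viewer.camera(n); cv2.imwrite(f"pics/{n}0.png",c["pixels"]); print(n,c["fx"],c["fy"],c["cx"],c["cy"]); print(np.round(c["pose"],4).tolist())
E
```

```text
{'time': 0.0, 'q': array([-1.48152073e+00,  5.28449372e-01,  1.43385915e+00,  1.56315538e-06,
        1.18135996e+00, -1.78478180e-01]), 'joint_velocities': array([ 1.10988361e-03, -6.24800996e-04, -7.21560476e-04, -7.75747435e-05,
        2.41551357e-03,  2.46228118e-03]), 'joint_torque': array([ 5.60732303e-05, -4.40035951e+01, -1.76594371e+01,  6.32677088e-02,
        5.82945021e-02, -1.64955268e-04]), 'position': array([ 0.16533245, -0.60201163,  0.22159565]), 'tool_rot': array([ 9.91051372e-01,  1.33476967e-01,  4.69988134e-05, -1.03684573e-03]), 'ft_force': array([-0.01153953,  1.2905839 ,  0.08167528]), 'moment': array([ 0.0159957 , -0.00968325,  0.03324402]), 'grip_force': 0.0, 'grip_width': 0.08717692543520422}
top 452.5136637745839 452.5136637745839 247.4169752537153 194.17466288015368
[[-0.0164, -0.9962, 0.0858, 0.4718], [-0.9998, 0.017, 0.0062, -0.0635], [-0.0076, -0.0857, -0.9963, 1.2381], [0.0, 0.0, 0.0, 1.0]]
scene 403.0634924119688 403.0634924119688 255.63783885251314 186.91867876788675
[[-0.8447, 0.2921, -0.4485, 1.1244], [0.5349, 0.4325, -0.7258, 0.7891], [-0.018, -0.853, -0.5216, 0.7104], [0.0, 0.0, 0.0, 1.0]]
```

View pics/top0.png

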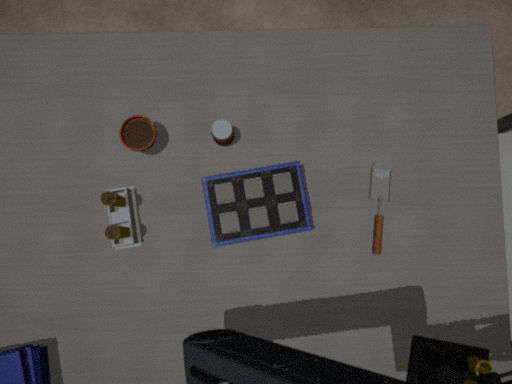

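View pics/scene0.png

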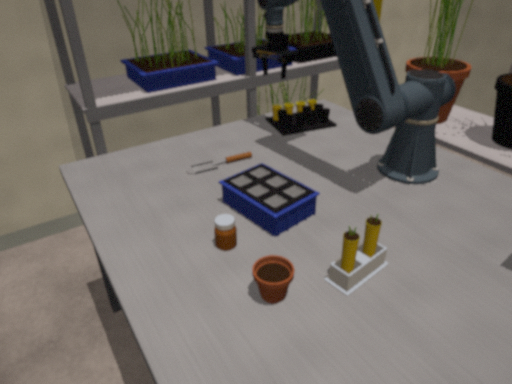

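The top view shows the crate around (258,204) with its flaps from (229,223) to (283,182), and the stand around (122,218) with the tube tops near (107,198) and (112,231). The pot is at (138,133), the jar at (222,131) and the trowel at (380,210). The scene view agrees with this.

```bash
cat > h.py <<'E'
from rig import status, viewer, robot
import cv2, numpy as np
from scipy.spatial.transform import Rotation as R
def ray(c,p,z,P=None):
    P=c["pose"] if P is None else P
    P=np.asarray(P); p=np.atleast_2d(p)
    d=np.c_[(p[:,0]-c["cx"])/c["fx"],(p[:,1]-c["cy"])/c["fy"],np.ones(len(p))]@P[:3,:3].T
    return P[:3,3]+d*((z-P[2,3])/d[:,2])[:,None]
def wrist():
    o=status.get_obs(); T=np.eye(4); T[:3,:3]=R.from_quat(o["tool_rot"]).as_matrix(); T[:3,3]=o["position"]
    c=viewer.camera("wrist"); return c,T@np.asarray(c["mount"])
E
python3 - <<'E'
from h import *
c={"pixels":cv2.imread("pics/top0.png")}
c=viewer.camera("top"); im=c["pixels"]; hsv=cv2.cvtColor(im,cv2.COLOR_BGR2HSV)
def comps(m,lo,hi):
    n,_,s,ce=cv2.connectedComponentsWithStats(m); return [(s[i],ce[i]) for i in range(1,n) if lo<s[i][4]<hi]
blue=cv2.inRange(hsv,(105,90,60),(130,255,255)); roi=np.zeros_like(blue); roi[150:260,190:325]=255
pts=cv2.findNonZero(blue&roi); r=cv2.minAreaRect(pts); b=cv2.boxPoints(r)
w=ray(c,b,0.08)[:,:2]; print("crate rect",w.round(4).tolist(),w.mean(0), [np.linalg.norm(w[i]-w[i-1]).round(4) for i in range(4)])
hull=np.zeros_like(blue); cv2.fillConvexPoly(hull,b.astype(int),255)
g=cv2.cvtColor(im,cv2.COLOR_BGR2GRAY); e=cv2.erode(hull,np.ones((9,9)))
flap=cv2.inRange(g,75,255)&e
print(np.percentile(g[e>0],[5,25,50,75,95]))
for s,ce in comps(flap,100,2000): print("flap",s[4],ce.round(1),ray(c,ce,0.08)[0,:2].round(4))
roi[:]=0; roi[175:260,90:150]=255
wh=cv2.inRange(hsv,(0,0,140),(180,70,255))&roi; r=cv2.minAreaRect(cv2.findNonZero(wh)); print("stand",r, ray(c,cv2.boxPoints(r),0.0)[:,:2].round(4).tolist())
y=cv2.inRange(hsv,(12,110,40),(35,255,255))&roi
for s,ce in comps(y,30,3000): print("yel",s,ce.round(1))
cv2.imwrite("pics/z.png",np.hstack([cv2.resize(im[150:260,80:150],None,fx=5,fy=5,interpolation=2),cv2.resize(im[150:260,190:270],None,fx=5,fy=5,interpolation=2)]))
E
```

```text
crate rect [[0.6169, 0.0635], [0.6569, -0.1927], [0.4789, -0.2184], [0.4397, 0.0345]] [ 0.54808831 -0.07829156] [np.float64(0.1795), np.float64(0.2593), np.float64(0.1798), np.float64(0.2559)]
[27. 35. 46. 90. 97.]
flap 347 [282.3 182.6] [ 0.5998 -0.1465]
flap 349 [253.2 187.7] [ 0.588  -0.0715]
flap 351 [224.2 192.7] [0.5764 0.0034]
flap 350 [287.6 211.7] [ 0.5248 -0.1582]
flap 358 [258.3 217. ] [ 0.5125 -0.0832]
flap 362 [229.1 222. ] [ 0.501  -0.0082]
stand ((122.0, 194.0), (0.0, 0.0), 0.0) [[0.5848, 0.2894], [0.5848, 0.2894], [0.5848, 0.2894], [0.5848, 0.2894]]
yel [101 192  25  14 176] [114.5 199.5]
yel [109 225  21  15 157] [120.  231.8]
```

View pics/z.png

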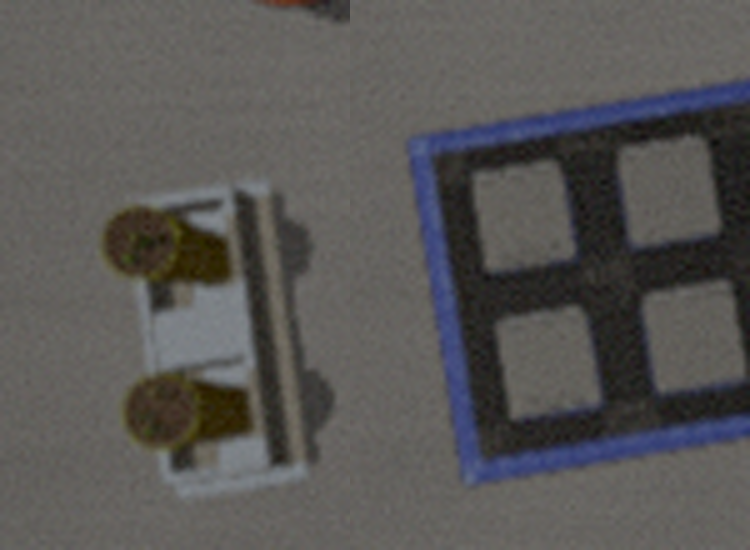

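```bash
cat >> h.py <<'E'
F=np.array([[.501,-.0082],[.5125,-.0832],[.5248,-.1582],[.5764,.0034],[.588,-.0715],[.5998,-.1465]])
YAW=np.radians(9.0) if 0 else np.arctan2(*(F[:3].mean(0)-F[3:].mean(0))[::-1]*-1)
d=F[[0,3]].mean(0)-F[[2,5]].mean(0); YAW=(YAW+np.arctan2(-d[0],d[1]))/2
XH=np.array([np.cos(YAW),np.sin(YAW)]); YH=np.array([-XH[1],XH[0]]); C0=F.mean(0)
CELL={i+1:C0+(-.038 if i<3 else .038)*XH+.076*(1-i%3)*YH for i in range(6)}
def delta(xy,z):
    o=status.get_obs(); Rm=R.from_quat(o["tool_rot"]); 
    des=R.from_matrix(np.array([[XH[0],XH[1],0],[XH[1],-XH[0],0],[0,0,-1]]).T)
    v=Rm.inv().apply(np.array([*xy,z])-o["position"])
    return v.round(4).tolist(), np.degrees((Rm.inv()*des).as_rotvec()).round(2).tolist(), o["position"].round(4).tolist(), round(o["time"],2)
E
python3 - <<'E'
from h import *
print(np.degrees(YAW),C0,CELL)
c=viewer.camera("top")
t=ray(c,[[108.2,198.4],[112.4,232]],0.135); print("tubes b,a",t.round(4), np.linalg.norm(t[0]-t[1]))
s=viewer.camera("scene"); cv2.imwrite("pics/s.png",s["pixels"])
P=np.linalg.inv(s["pose"])
for q in t:
    v=P[:3,:3]@q+P[:3,3]; print("scene px",v[:2]/v[2]*s["fx"]+[s["cx"],s["cy"]])
print(delta(CELL[3]-.01*XH,.10))
E
```

```text
8.875657517409424 [ 0.55041667 -0.07736667] {1: array([ 0.50114561, -0.00813977]), 2: array([ 0.5128717 , -0.08322971]), 3: array([ 0.52459779, -0.15831965]), 4: array([0.57623555, 0.00358632]), 5: array([ 0.58796164, -0.07150362]), 6: array([ 0.59968772, -0.14659356])}
tubes b,a [[0.5622 0.2847 0.135 ]
 [0.48   0.2736 0.135 ]] 0.0829872599861031
scene px [350.16646035 234.54998281]
scene px [372.34914769 220.27256522]
([0.454, -0.3342, 0.1225], [-0.06, -0.01, 6.47], [0.1654, -0.6024, 0.2221], 0.25)
```

Call:
{"method": "arm_command", "body": {"delta_rot": [[0, 0, 6.5], [0, 0, 6.5], [0, 0, 6.5], [0, 0, 6.5], [0, 0, 6.5], [0, 0, 6.5], [0, 0, 6.5], [0, 0, 6.5], [0, 0, 6.5], [0, 0, 6.5], [0, 0, 6.5], [0, 0, 6.5]], "delta_pos": [[0.038, -0.028, 0.008], [0.076, -0.056, 0.015], [0.114, -0.084, 0.023], [0.151, -0.111, 0.03], [0.189, -0.139, 0.038], [0.227, -0.167, 0.045], [0.265, -0.195, 0.052], [0.303, -0.223, 0.06], [0.341, -0.251, 0.068], [0.378, -0.278, 0.075], [0.416, -0.306, 0.083], [0.454, -0.334, 0.09]], "gripper": [1, 1, 1, 1, 1, 1, 1, 1, 1, 1, 1, 1], "grip_force": 10}}

```text
time: 1.25
position: [0.4725, -0.2136, 0.1433]
tool_rot: [0.997, 0.077, 0.0, 0.0]
ft_force: [0.9, -0.6, 0.8]
grip_width: 0.0148
grip_force: 0.0
```

Call:
{"method": "arm_command", "body": {"delta_rot": [[0, 0, 0], [0, 0, 0], [0, 0, 0], [0, 0, 0], [0, 0, 0], [0, 0, 0]], "delta_pos": [[0, 0, 0], [0, 0, 0], [0, 0, 0], [0, 0, 0], [0, 0, 0], [0, 0, 0]], "gripper": [1, 1, 1, 1, 1, 1]}}

```text
time: 1.75
position: [0.4709, -0.2168, 0.1438]
tool_rot: [0.997, 0.076, 0.0, 0.0]
ft_force: [0.6, 0.5, -0.3]
grip_width: 0.0006
grip_force: 0.0
```

Run:
```python
from h import *
print(delta(CELL[3]-.01*XH,.09),status.get_obs()["ft_force"],status.get_obs()["grip_width"])
```

```text
([0.0519, -0.0496, 0.0538], [0.02, -0.01, -0.18], [0.4709, -0.2168, 0.1438], 1.75) [ 0.59996495  0.54802216 -0.31169465] 0.0006337005707054795
```

Call:
{"method": "arm_command", "body": {"delta_rot": [[0, 0, 0], [0, 0, 0], [0, 0, 0], [0, 0, 0], [0, 0, 0], [0, 0, 0], [0, 0, 0], [0, 0, 0], [0, 0, 0], [0, 0, 0], [0, 0, 0], [0, 0, 0]], "delta_pos": [[0.026, -0.025, 0.015], [0.052, -0.05, 0.03], [0.052, -0.05, 0.045], [0.052, -0.05, 0.052], [0.052, -0.05, 0.054], [0.052, -0.05, 0.058], [0.052, -0.05, 0.062], [0.052, -0.05, 0.066], [0.052, -0.05, 0.07], [0.052, -0.05, 0.074], [0.052, -0.05, 0.076], [0.052, -0.05, 0.076]], "gripper": [1, 1, 1, 1, 1, 1, 1, 1, 1, 1, 1, 1]}}

```text
time: 2.75
position: [0.5169, -0.1589, 0.0699]
tool_rot: [0.997, 0.077, 0.002, 0.001]
ft_force: [-1.2, 0.9, 18.7]
grip_width: 0.0005
grip_force: 8.9
```

Call:
{"method": "arm_command", "body": {"delta_rot": [[0, 0, 0], [0, 0, 0], [0, 0, 0], [0, 0, 0], [0, 0, 0], [0, 0, 0], [0, 0, 0], [0, 0, 0], [0, 0, 0], [0, 0, 0], [0, 0, 0], [0, 0, 0]], "delta_pos": [[0, 0, -0.014], [0, 0, -0.028], [0, -0.03, -0.03], [0, -0.06, -0.03], [0, -0.076, -0.028], [0, -0.076, -0.024], [0, -0.076, -0.019], [0, -0.076, -0.015], [0, -0.076, -0.011], [0, -0.076, -0.007], [0, -0.076, -0.003], [0, -0.076, -0.003]], "gripper": [1, 1, 1, 1, 1, 1, 1, 1, 1, 1, 1, 1]}}

```text
time: 3.75
position: [0.5051, -0.084, 0.0712]
tool_rot: [0.997, 0.076, 0.001, 0.001]
ft_force: [-1.0, 1.0, 14.3]
grip_width: 0.0001
grip_force: 6.7
```

Call:
{"method": "arm_command", "body": {"delta_rot": [[0, 0, 0], [0, 0, 0], [0, 0, 0], [0, 0, 0], [0, 0, 0], [0, 0, 0], [0, 0, 0], [0, 0, 0], [0, 0, 0], [0, 0, 0], [0, 0, 0], [0, 0, 0]], "delta_pos": [[0, 0, -0.014], [0, 0, -0.027], [0, -0.03, -0.027], [0, -0.06, -0.027], [0, -0.076, -0.026], [0, -0.076, -0.021], [0, -0.076, -0.016], [0, -0.076, -0.012], [0, -0.076, -0.008], [0, -0.076, -0.004], [0, -0.076, 0], [0, -0.076, 0]], "gripper": [1, 1, 1, 1, 1, 1, 1, 1, 1, 1, 1, 1]}}

```text
time: 4.75
position: [0.4934, -0.0088, 0.0711]
tool_rot: [0.997, 0.076, 0.001, 0.0]
ft_force: [-1.8, 1.1, 15.1]
grip_width: 0.0007
grip_force: 6.8
```

Call:
{"method": "arm_command", "body": {"delta_rot": [[0, 0, 0], [0, 0, 0], [0, 0, 0], [0, 0, 0], [0, 0, 0], [0, 0, 0], [0, 0, 0], [0, 0, 0], [0, 0, 0], [0, 0, 0], [0, 0, 0], [0, 0, 0]], "delta_pos": [[0, 0, -0.014], [0, 0, -0.027], [0.03, 0, -0.027], [0.06, 0, -0.027], [0.076, 0, -0.026], [0.076, 0, -0.021], [0.076, 0, -0.016], [0.076, 0, -0.012], [0.076, 0, -0.008], [0.076, 0, -0.004], [0.076, 0, 0], [0.076, 0, 0]], "gripper": [1, 1, 1, 1, 1, 1, 1, 1, 1, 1, 1, 1]}}

```text
time: 5.75
position: [0.5659, 0.0039, 0.0697]
tool_rot: [0.997, 0.077, -0.001, -0.0]
ft_force: [-0.7, -0.1, 0.9]
grip_width: 0.0004
grip_force: 0.3
```

Call:
{"method": "arm_command", "body": {"delta_rot": [[0, 0, 0], [0, 0, 0], [0, 0, 0], [0, 0, 0], [0, 0, 0], [0, 0, 0], [0, 0, 0], [0, 0, 0], [0, 0, 0], [0, 0, 0], [0, 0, 0], [0, 0, 0]], "delta_pos": [[0, 0, -0.014], [0, 0, -0.027], [0, 0.03, -0.027], [0, 0.06, -0.027], [0, 0.076, -0.026], [0, 0.076, -0.021], [0, 0.076, -0.016], [0, 0.076, -0.012], [0, 0.076, -0.008], [0, 0.076, -0.004], [0, 0.076, 0], [0, 0.076, 0]], "gripper": [1, 1, 1, 1, 1, 1, 1, 1, 1, 1, 1, 1]}}

```text
time: 6.75
position: [0.579, -0.0699, 0.0713]
tool_rot: [0.997, 0.078, 0.0, -0.0]
ft_force: [-2.8, 2.0, 11.5]
grip_width: 0.0006
grip_force: 5.8
```

Call:
{"method": "arm_command", "body": {"delta_rot": [[0, 0, 0], [0, 0, 0], [0, 0, 0], [0, 0, 0], [0, 0, 0], [0, 0, 0], [0, 0, 0], [0, 0, 0], [0, 0, 0], [0, 0, 0], [0, 0, 0], [0, 0, 0]], "delta_pos": [[0, 0, -0.014], [0, 0, -0.027], [0, 0.03, -0.027], [0, 0.06, -0.027], [0, 0.076, -0.026], [0, 0.076, -0.021], [0, 0.076, -0.016], [0, 0.076, -0.012], [0, 0.076, -0.008], [0, 0.076, -0.004], [0, 0.076, 0], [0, 0.076, 0]], "gripper": [1, 1, 1, 1, 1, 1, 1, 1, 1, 1, 1, 1]}}

```text
time: 7.75
position: [0.5897, -0.1452, 0.0696]
tool_rot: [0.997, 0.078, -0.001, -0.0]
ft_force: [-1.1, 0.8, 0.9]
grip_width: 0.0008
grip_force: 0.3
```

Cells 1, 2, 3 and 5 resist at 11–19 N, while 4 and 6 give way at under 1 N, so cells 4 and 6 are the empty ones. Next I'll fetch tube_a.

Call:
{"method": "arm_command", "body": {"delta_rot": [[0, 0, 0], [0, 0, 0], [0, 0, 0], [0, 0, 0]], "delta_pos": [[0, 0, -0.035], [0, 0, -0.07], [0, 0, -0.105], [0, 0, -0.13]], "gripper": [1, -1, -1, -1]}}

```text
time: 8.08
position: [0.5912, -0.1463, 0.2035]
tool_rot: [0.997, 0.077, 0.001, 0.001]
ft_force: [0.5, -0.7, 0.7]
grip_width: 0.0133
grip_force: 0.0
```

Run:
```python
from h import *
print(delta([.480,.2736],.20))
```

```text
([-0.0451, -0.4321, 0.0026], [0.1, -0.16, -0.01], [0.5912, -0.1463, 0.2035], 8.08)
```

Call:
{"method": "arm_command", "body": {"delta_rot": [[0, 0, 0], [0, 0, 0], [0, 0, 0], [0, 0, 0], [0, 0, 0], [0, 0, 0], [0, 0, 0], [0, 0, 0], [0, 0, 0], [0, 0, 0], [0, 0, 0], [0, 0, 0]], "delta_pos": [[-0.004, -0.036, 0], [-0.008, -0.072, 0], [-0.012, -0.108, 0], [-0.015, -0.144, 0], [-0.019, -0.18, 0], [-0.023, -0.216, 0], [-0.027, -0.252, 0], [-0.03, -0.288, 0], [-0.034, -0.324, 0], [-0.038, -0.36, 0], [-0.041, -0.396, 0], [-0.045, -0.432, 0]], "gripper": [-1, -1, -1, -1, -1, -1, -1, -1, -1, -1, -1, -1]}}

```text
time: 9.08
position: [0.4785, 0.2755, 0.2007]
tool_rot: [0.997, 0.077, 0.0, -0.0]
ft_force: [0.9, -0.4, 0.2]
grip_width: 0.0857
grip_force: 0.0
```

Call:
{"method": "arm_command", "body": {"delta_rot": [[0, 0, 0], [0, 0, 0], [0, 0, 0], [0, 0, 0]], "delta_pos": [[0, 0, 0], [0, 0, 0], [0, 0, 0], [0, 0, 0]], "gripper": [-1, -1, -1, -1]}}

```text
time: 9.42
position: [0.4796, 0.2728, 0.2005]
tool_rot: [0.997, 0.077, -0.0, 0.0]
ft_force: [0.7, 1.0, -0.3]
grip_width: 0.0866
grip_force: 0.0
```

Run:
```python
from h import *
print(delta([.480,.2736],.091))
c,P=wrist(); cv2.imwrite("pics/w1.png",c["pixels"]); print(np.round(c["mount"],3).tolist())
iP=np.linalg.inv(P)
for q in ([.48,.2736,.135],[.5622,.2847,.135]):
    v=iP[:3,:3]@np.array(q)+iP[:3,3]; print("px",v[:2]/v[2]*c["fx"]+[c["cx"],c["cy"]])
```

```text
([0.0005, -0.0008, 0.1095], [0.02, 0.01, -0.09], [0.4796, 0.2728, 0.2005], 9.42)
[[0.001, -0.958, -0.287, 0.078], [1.0, 0.001, 0.001, 0.001], [-0.0, -0.287, 0.958, -0.163], [0.0, 0.0, 0.0, 1.0]]
px [251.51916536 200.12486366]
px [253.67356983  85.68384435]
```

View pics/w1.png

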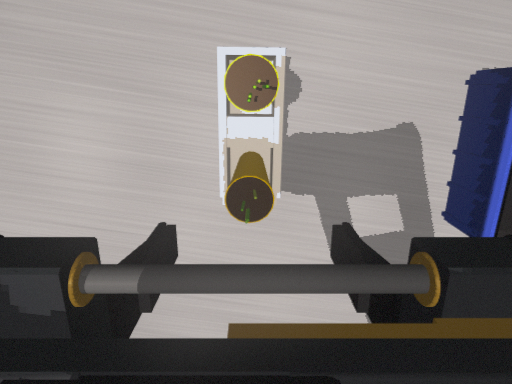

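The wrist view shows tube_a's rim at (249,199) and tube_b's at (252,82), within about 4 px of my predictions. I'll go down and grip tube_a.

Call:
{"method": "arm_command", "body": {"delta_rot": [[0, 0, 0], [0, 0, 0], [0, 0, 0], [0, 0, 0], [0, 0, 0], [0, 0, 0], [0, 0, 0], [0, 0, 0], [0, 0, 0], [0, 0, 0], [0, 0, 0], [0, 0, 0]], "delta_pos": [[0, 0, 0.03], [0, 0, 0.06], [0, 0, 0.085], [0, 0, 0.1], [0, 0, 0.11], [0, 0, 0.11], [0, 0, 0.11], [0, 0, 0.11], [0, 0, 0.11], [0, 0, 0.11], [0, 0, 0.11], [0, 0, 0.11]], "gripper": [-1, -1, -1, -1, -1, 0.1, 0.2, 0.3, 0.4, 0.6, 0.8, 1], "grip_force": 20}}

```text
time: 10.47
position: [0.4797, 0.2739, 0.0912]
tool_rot: [0.997, 0.077, 0.001, -0.0]
ft_force: [1.1, 0.0, -0.8]
grip_width: 0.0479
grip_force: 0.0
```

Call:
{"method": "arm_command", "body": {"delta_rot": [[0, 0, 0], [0, 0, 0], [0, 0, 0], [0, 0, 0], [0, 0, 0], [0, 0, 0], [0, 0, 0], [0, 0, 0], [0, 0, 0], [0, 0, 0], [0, 0, 0], [0, 0, 0]], "delta_pos": [[0, 0, 0], [0, 0, 0], [0, 0, 0], [0, 0, -0.015], [0, 0, -0.035], [0, 0, -0.055], [0, 0, -0.075], [0, 0, -0.095], [0, 0, -0.115], [0, 0, -0.135], [0, 0, -0.145], [0, 0, -0.145]], "gripper": [1, 1, 1, 1, 1, 1, 1, 1, 1, 1, 1, 1]}}

```text
time: 11.47
position: [0.4806, 0.2742, 0.2376]
tool_rot: [0.997, 0.077, 0.002, -0.001]
ft_force: [0.4, -0.3, -1.4]
grip_width: 0.0371
grip_force: 20.0
```

Run:
```python
from h import *
print(delta(CELL[4],.215),status.get_obs()["ft_force"])
c=viewer.camera("scene"); t=viewer.camera("top")["pixels"]; w=viewer.camera("wrist")["pixels"]
cv2.imwrite("pics/g1.png",np.hstack([cv2.resize(c["pixels"][140:300,290:450],(384,384)),cv2.resize(w,(410,308))[:,:400].repeat(1,0) if 0 else cv2.copyMakeBorder(cv2.resize(w,(410,308)),0,76,0,0,0)]))
```

```text
([0.0527, 0.2821, 0.0226], [-0.04, -0.26, -0.03], [0.4806, 0.2742, 0.2376], 11.47) [ 0.41432492 -0.32677547 -1.4388843 ]
```

View pics/g1.png

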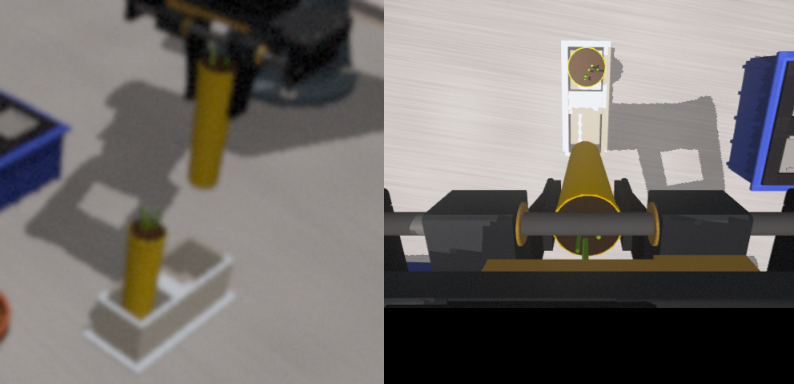

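Tube_a is held upright and the stand place is free. Carrying it to cell 4, aimed 3 mm toward -x to leave room for the flap.

Call:
{"method": "arm_command", "body": {"delta_rot": [[0, 0, 0], [0, 0, 0], [0, 0, 0], [0, 0, 0], [0, 0, 0], [0, 0, 0], [0, 0, 0], [0, 0, 0], [0, 0, 0], [0, 0, 0], [0, 0, 0], [0, 0, 0]], "delta_pos": [[0.005, 0.028, 0.002], [0.01, 0.056, 0.004], [0.015, 0.085, 0.007], [0.02, 0.113, 0.009], [0.025, 0.141, 0.011], [0.03, 0.169, 0.013], [0.035, 0.197, 0.015], [0.04, 0.226, 0.018], [0.045, 0.254, 0.02], [0.05, 0.282, 0.022], [0.05, 0.282, 0.022], [0.05, 0.282, 0.022]], "gripper": [1, 1, 1, 1, 1, 1, 1, 1, 1, 1, 1, 1]}}

```text
time: 12.62
position: [0.5716, 0.0013, 0.2115]
tool_rot: [0.997, 0.076, -0.002, -0.001]
ft_force: [-0.2, -0.0, -2.4]
grip_width: 0.0371
grip_force: 20.0
```

```bash
cat >> h.py <<'E'
def tubecheck(name):
    o=status.get_obs(); p=o["position"]; c=viewer.camera("scene"); im=c["pixels"]; iP=np.linalg.inv(c["pose"])
    pr=lambda q:(lambda v:v[:2]/v[2]*c["fx"]+[c["cx"],c["cy"]])(iP[:3,:3]@np.asarray(q)+iP[:3,3])
    f=pr([p[0],p[1],p[2]-.086]); t=pr([p[0],p[1],p[2]-.086+.09]); print("pred foot,90mm",f,t)
    y=cv2.inRange(cv2.cvtColor(im,cv2.COLOR_BGR2HSV),(12,110,40),(35,255,255))
    for r in np.linspace(t[1],f[1]+8,8).astype(int):
        xs=np.nonzero(y[r,int(f[0])-25:int(f[0])+25])[0]+int(f[0])-25
        print(r,(xs.min(),xs.max(),(xs.min()+xs.max())/2) if len(xs) else None, round(f[0]+(t[0]-f[0])*(r-f[1])/(t[1]-f[1]),1))
    cv2.imwrite(name,cv2.resize(im[100:260,180:420],None,fx=3,fy=3))
E
python3 - <<'E'
from h import *
print(delta(CELL[4]-.003*XH,.215),status.get_obs()["ft_force"]); tubecheck("pics/t1.png")
E
```

```text
([0.0019, -0.0015, -0.0035], [-0.08, 0.19, -0.21], [0.5716, 0.0013, 0.2115], 12.62) [-2.39676303e-01 -2.04214455e-03 -2.40417058e+00]
pred foot,90mm [275.72408535 185.77559423] [275.99213969 157.01612763]
157 (np.int64(271), np.int64(279), np.float64(275.0)) 276.0
162 (np.int64(271), np.int64(281), np.float64(276.0)) 275.9
167 (np.int64(271), np.int64(281), np.float64(276.0)) 275.9
172 (np.int64(270), np.int64(281), np.float64(275.5)) 275.9
178 (np.int64(271), np.int64(282), np.float64(276.5)) 275.8
183 (np.int64(272), np.int64(281), np.float64(276.5)) 275.7
188 (np.int64(272), np.int64(281), np.float64(276.5)) 275.7
193 None 275.7
```

Call:
{"method": "arm_command", "body": {"delta_rot": [[0, 0, 0], [0, 0, 0], [0, 0, 0], [0, 0, 0], [0, 0, 0], [0, 0, 0], [0, 0, 0], [0, 0, 0], [0, 0, 0]], "delta_pos": [[0.001, -0.001, 0.012], [0.001, -0.001, 0.024], [0.001, -0.001, 0.036], [0.001, -0.001, 0.042], [0.001, -0.001, 0.048], [0.001, -0.001, 0.054], [0.001, -0.001, 0.06], [0.001, -0.001, 0.066], [0.001, -0.001, 0.07]], "gripper": [1, 1, 1, 1, 1, 1, 1, 1, 1]}}

```text
time: 13.42
position: [0.5729, 0.0039, 0.1431]
tool_rot: [0.997, 0.077, -0.0, 0.0]
ft_force: [-0.6, 0.4, -1.2]
grip_width: 0.0365
grip_force: 20.0
```

Run:
```python
from h import *
print(delta(CELL[4]-.003*XH,.1),status.get_obs()["ft_force"])
```

```text
([0.0003, 0.0008, 0.0431], [0.01, 0.01, -0.02], [0.5729, 0.0039, 0.1431], 13.42) [-0.6036221   0.43810751 -1.23204993]
```

Call:
{"method": "arm_command", "body": {"delta_rot": [[0, 0, 0], [0, 0, 0], [0, 0, 0], [0, 0, 0], [0, 0, 0], [0, 0, 0], [0, 0, 0], [0, 0, 0], [0, 0, 0], [0, 0, 0]], "delta_pos": [[0, 0.001, 0.006], [0, 0.001, 0.012], [0, 0.001, 0.018], [0, 0.001, 0.024], [0, 0.001, 0.03], [0, 0.001, 0.035], [0, 0.001, 0.039], [0, 0.001, 0.042], [0, 0.001, 0.045], [0, 0.001, 0.045]], "gripper": [1, 1, 1, 1, 1, 1, 1, 1, 1, 1]}}

```text
time: 14.25
position: [0.5728, 0.0029, 0.0979]
tool_rot: [0.997, 0.077, -0.0, -0.0]
ft_force: [-0.7, 0.6, -1.5]
grip_width: 0.0367
grip_force: 20.0
```

Call:
{"method": "arm_command", "body": {"delta_rot": [[0, 0, 0], [0, 0, 0], [0, 0, 0]], "delta_pos": [[0, 0, 0.002], [0, 0, 0.003], [0, 0, 0.003]], "gripper": [1, 1, 1]}}

```text
time: 14.5
position: [0.5732, 0.0029, 0.0955]
tool_rot: [0.997, 0.077, 0.0, 0.0]
ft_force: [-1.1, 0.3, -1.4]
grip_width: 0.0371
grip_force: 20.0
```

Call:
{"method": "arm_command", "body": {"delta_rot": [[0, 0, 0], [0, 0, 0], [0, 0, 0]], "delta_pos": [[0, 0, 0.0015], [0, 0, 0.003], [0, 0, 0.003]], "gripper": [1, 1, 1]}}

```text
time: 14.75
position: [0.573, 0.0029, 0.0923]
tool_rot: [0.997, 0.077, -0.0, -0.0]
ft_force: [-0.2, -0.5, -2.0]
grip_width: 0.0373
grip_force: 20.0
```

Call:
{"method": "arm_command", "body": {"delta_rot": [[0, 0, 0], [0, 0, 0], [0, 0, 0]], "delta_pos": [[0, 0, 0.001], [0, 0, 0.0015], [0, 0, 0.0015]], "gripper": [1, 1, 1]}}

```text
time: 15.0
position: [0.5741, 0.0028, 0.092]
tool_rot: [0.997, 0.077, 0.001, 0.0]
ft_force: [-0.0, 0.3, 4.0]
grip_width: 0.0366
grip_force: 20.0
```

The tube meets the floor at the expected height with 4 N. Releasing it and rising.

Call:
{"method": "arm_command", "body": {"delta_rot": [[0, 0, 0], [0, 0, 0], [0, 0, 0], [0, 0, 0], [0, 0, 0], [0, 0, 0], [0, 0, 0], [0, 0, 0], [0, 0, 0], [0, 0, 0], [0, 0, 0], [0, 0, 0]], "delta_pos": [[0, 0, 0], [0, 0, 0], [0, 0, 0], [0, 0, 0], [0, 0, 0], [0, 0, 0], [0, 0, -0.015], [0, 0, -0.035], [0, 0, -0.06], [0, 0, -0.085], [0, 0, -0.11], [0, 0, -0.12]], "gripper": [0.1, 0, -0.2, -0.3, -0.5, -0.5, -0.5, -0.5, -0.6, -0.8, -1, -1]}}

```text
time: 16.0
position: [0.575, 0.0026, 0.2144]
tool_rot: [0.997, 0.077, 0.003, 0.001]
ft_force: [0.2, -0.1, 0.3]
grip_width: 0.0819
grip_force: 0.0
```

Run:
```python
from h import *
print(delta([.5622,.2847],.212),status.get_obs()["ft_force"])
c=viewer.camera("top")["pixels"]; s=viewer.camera("scene")["pixels"]
cv2.imwrite("pics/p1.png",cv2.resize(s[100:280,200:440],None,fx=3,fy=3))
```

```text
([0.0308, -0.2807, 0.002], [0.11, -0.32, -0.03], [0.575, 0.0026, 0.2144], 16.0) [ 0.20479634 -0.05189452  0.29810074]
```

View pics/p1.png

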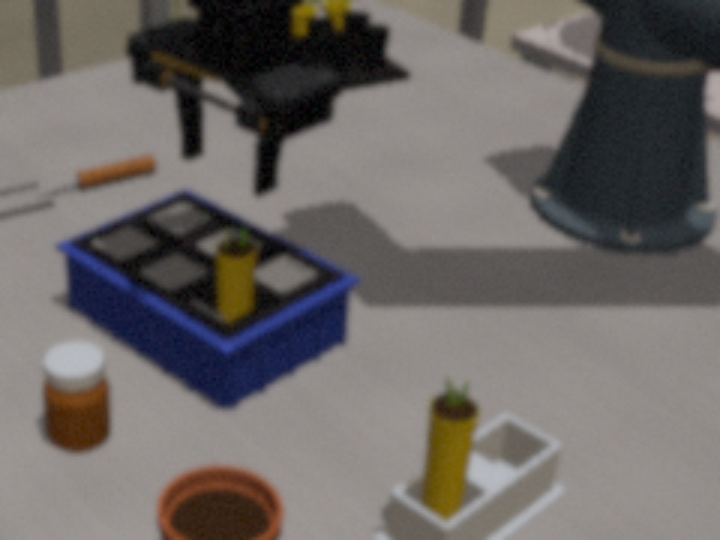

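Tube_a stands upright in cell 4, at crop (236,280). Next is tube_b.

Call:
{"method": "arm_command", "body": {"delta_rot": [[0, 0, 0], [0, 0, 0], [0, 0, 0], [0, 0, 0], [0, 0, 0], [0, 0, 0], [0, 0, 0], [0, 0, 0], [0, 0, 0], [0, 0, 0], [0, 0, 0], [0, 0, 0]], "delta_pos": [[0.003, -0.028, 0], [0.006, -0.056, 0], [0.009, -0.084, 0], [0.012, -0.112, 0], [0.015, -0.14, 0], [0.018, -0.168, 0], [0.021, -0.196, 0], [0.024, -0.224, 0], [0.027, -0.252, 0], [0.031, -0.281, 0], [0.031, -0.281, 0], [0.031, -0.281, 0]], "gripper": [-1, -1, -1, -1, -1, -1, -1, -1, -1, -1, -1, -1]}}

```text
time: 17.1
position: [0.5591, 0.2864, 0.2086]
tool_rot: [0.997, 0.079, -0.002, 0.001]
ft_force: [-0.5, 0.0, -0.1]
grip_width: 0.0869
grip_force: 0.0
```

Call:
{"method": "arm_command", "body": {"delta_rot": [[0, 0, 0], [0, 0, 0]], "delta_pos": [[0, 0, 0], [0, 0, 0]], "gripper": [-1, -1]}}

```text
time: 17.27
position: [0.5601, 0.2841, 0.2098]
tool_rot: [0.997, 0.077, -0.001, 0.0]
ft_force: [0.3, -0.4, -0.1]
grip_width: 0.0872
grip_force: 0.0
```

Run:
```python
from h import *
print(delta([.5622,.2847],.091))
c,P=wrist(); y=cv2.inRange(cv2.cvtColor(c["pixels"],cv2.COLOR_BGR2HSV),(22,120,90),(35,255,255))
y[260:]=0;y[:,:180]=0;y[:,340:]=0
cv2.imwrite("pics/w2.png",np.hstack([c["pixels"][60:280,150:360],cv2.cvtColor(y,8)[60:280,150:360]]))
iP=np.linalg.inv(P); v=iP[:3,:3]@np.array([.5622,.2847,.135])+iP[:3,3]; print("px",v[:2]/v[2]*c["fx"]+[c["cx"],c["cy"]])
```

```text
([0.0024, -0.0004, 0.1188], [0.04, 0.14, -0.09], [0.5601, 0.2841, 0.2098], 17.27)
px [252.12167908 194.10741551]
```

View pics/w2.png

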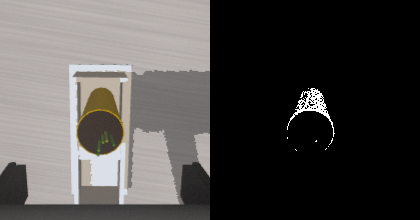

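Tube_b's rim centre is at (250,192) against a predicted (252,194), so I'll grip it.

Call:
{"method": "arm_command", "body": {"delta_rot": [[0, 0, 0], [0, 0, 0], [0, 0, 0], [0, 0, 0], [0, 0, 0], [0, 0, 0], [0, 0, 0], [0, 0, 0], [0, 0, 0], [0, 0, 0], [0, 0, 0], [0, 0, 0]], "delta_pos": [[0.002, 0, 0.03], [0.002, 0, 0.06], [0.002, 0, 0.09], [0.002, 0, 0.11], [0.002, 0, 0.12], [0.002, 0, 0.12], [0.002, 0, 0.12], [0.002, 0, 0.12], [0.002, 0, 0.12], [0.002, 0, 0.12], [0.002, 0, 0.12], [0.002, 0, 0.12]], "gripper": [-1, -1, -1, -1, -1, 0.1, 0.2, 0.3, 0.4, 0.6, 0.8, 1], "grip_force": 20}}

```text
time: 18.32
position: [0.5629, 0.2858, 0.0919]
tool_rot: [0.997, 0.077, 0.001, -0.0]
ft_force: [-1.1, -0.4, -0.4]
grip_width: 0.048
grip_force: 0.0
```

Call:
{"method": "arm_command", "body": {"delta_rot": [[0, 0, 0], [0, 0, 0], [0, 0, 0], [0, 0, 0], [0, 0, 0], [0, 0, 0], [0, 0, 0], [0, 0, 0], [0, 0, 0], [0, 0, 0], [0, 0, 0], [0, 0, 0]], "delta_pos": [[0, 0, 0], [0, 0, 0], [0, 0, 0], [0, 0, -0.015], [0, 0, -0.035], [0, 0, -0.055], [0, 0, -0.075], [0, 0, -0.095], [0, 0, -0.12], [0, 0, -0.15], [0, 0, -0.18], [0, 0, -0.18]], "gripper": [1, 1, 1, 1, 1, 1, 1, 1, 1, 1, 1, 1]}}

```text
time: 19.32
position: [0.5659, 0.2868, 0.2777]
tool_rot: [0.997, 0.077, 0.006, -0.001]
ft_force: [1.1, 0.8, -0.3]
grip_width: 0.0367
grip_force: 20.0
```

Run:
```python
from h import *
print(delta(CELL[6]-.003*XH,.27),status.get_obs()["ft_force"])
```

```text
([-0.0364, 0.4335, 0.0065], [-0.1, -0.71, -0.02], [0.5659, 0.2868, 0.2777], 19.32) [ 1.11434544  0.77447554 -0.34546163]
```

Call:
{"method": "arm_command", "body": {"delta_rot": [[0, 0, 0], [0, 0, 0], [0, 0, 0], [0, 0, 0], [0, 0, 0], [0, 0, 0], [0, 0, 0], [0, 0, 0], [0, 0, 0], [0, 0, 0], [0, 0, 0], [0, 0, 0]], "delta_pos": [[-0.003, 0.035, 0], [-0.006, 0.071, 0], [-0.009, 0.107, 0], [-0.012, 0.143, 0], [-0.015, 0.179, 0], [-0.018, 0.215, 0], [-0.021, 0.251, 0], [-0.024, 0.287, 0], [-0.027, 0.323, 0], [-0.03, 0.359, 0], [-0.032, 0.395, 0], [-0.034, 0.432, 0]], "gripper": [1, 1, 1, 1, 1, 1, 1, 1, 1, 1, 1, 1]}}

```text
time: 20.32
position: [0.5945, -0.1478, 0.2699]
tool_rot: [0.997, 0.077, -0.001, -0.001]
ft_force: [1.0, 0.2, -0.7]
grip_width: 0.0369
grip_force: 20.0
```

Call:
{"method": "arm_command", "body": {"delta_rot": [[0, 0, 0], [0, 0, 0], [0, 0, 0], [0, 0, 0], [0, 0, 0], [0, 0, 0]], "delta_pos": [[0, 0, 0], [0, 0, 0.015], [0, 0, 0.035], [0, 0, 0.05], [0, 0, 0.055], [0, 0, 0.055]], "gripper": [1, 1, 1, 1, 1, 1]}}

```text
time: 20.82
position: [0.5938, -0.1457, 0.2136]
tool_rot: [0.997, 0.077, -0.002, -0.001]
ft_force: [0.0, -0.1, -1.6]
grip_width: 0.0373
grip_force: 20.0
```

Run:
```python
from h import *
print(delta(CELL[6]-.003*XH,.215),status.get_obs()["ft_force"]); tubecheck("pics/t2.png")
```

```text
([0.0026, 0.0018, -0.0014], [-0.17, 0.26, -0.03], [0.5938, -0.1457, 0.2136], 20.82) [ 0.02611787 -0.07941814 -1.63002189]
pred foot,90mm [241.97286453 166.41591124] [240.8689356  139.22543684]
139 (np.int64(236), np.int64(243), np.float64(239.5)) 240.9
144 (np.int64(237), np.int64(245), np.float64(241.0)) 241.1
149 (np.int64(237), np.int64(246), np.float64(241.5)) 241.3
154 (np.int64(237), np.int64(250), np.float64(243.5)) 241.5
159 (np.int64(227), np.int64(246), np.float64(236.5)) 241.7
164 (np.int64(239), np.int64(246), np.float64(242.5)) 241.9
169 None 242.1
174 None 242.3
```

Call:
{"method": "arm_command", "body": {"delta_rot": [[0, 0, 0], [0, 0, 0], [0, 0, 0], [0, 0, 0], [0, 0, 0], [0, 0, 0], [0, 0, 0], [0, 0, 0], [0, 0, 0]], "delta_pos": [[0.002, 0.002, 0.012], [0.002, 0.002, 0.024], [0.002, 0.002, 0.036], [0.002, 0.002, 0.042], [0.002, 0.002, 0.048], [0.002, 0.002, 0.054], [0.002, 0.002, 0.06], [0.002, 0.002, 0.066], [0.002, 0.002, 0.07]], "gripper": [1, 1, 1, 1, 1, 1, 1, 1, 1]}}

```text
time: 21.62
position: [0.5976, -0.1482, 0.1457]
tool_rot: [0.997, 0.077, -0.0, 0.0]
ft_force: [-0.3, -0.3, -0.1]
grip_width: 0.037
grip_force: 20.0
```

Run:
```python
from h import *
print(delta(CELL[6]-.003*XH,.096),status.get_obs()["ft_force"])
```

```text
([-0.0007, -0.0012, 0.0497], [0.01, 0.01, -0.02], [0.5976, -0.1482, 0.1457], 21.62) [-0.30524529 -0.27551537 -0.09597079]
```

Call:
{"method": "arm_command", "body": {"delta_rot": [[0, 0, 0], [0, 0, 0], [0, 0, 0], [0, 0, 0], [0, 0, 0], [0, 0, 0], [0, 0, 0], [0, 0, 0], [0, 0, 0], [0, 0, 0]], "delta_pos": [[-0.001, -0.001, 0.006], [-0.001, -0.001, 0.012], [-0.001, -0.001, 0.018], [-0.001, -0.001, 0.024], [-0.001, -0.001, 0.03], [-0.001, -0.001, 0.036], [-0.001, -0.001, 0.041], [-0.001, -0.001, 0.045], [-0.001, -0.001, 0.049], [-0.001, -0.001, 0.049]], "gripper": [1, 1, 1, 1, 1, 1, 1, 1, 1, 1]}}

```text
time: 22.45
position: [0.5961, -0.1471, 0.0961]
tool_rot: [0.997, 0.077, -0.001, -0.0]
ft_force: [-1.8, -0.7, -0.8]
grip_width: 0.0373
grip_force: 20.0
```

Call:
{"method": "arm_command", "body": {"delta_rot": [[0, 0, 0], [0, 0, 0], [0, 0, 0]], "delta_pos": [[0, 0, 0.001], [0, 0, 0.002], [0, 0, 0.002]], "gripper": [1, 1, 1]}}

```text
time: 22.7
position: [0.5966, -0.1473, 0.0951]
tool_rot: [0.997, 0.077, 0.0, 0.0]
ft_force: [-0.8, -0.4, -0.2]
grip_width: 0.0369
grip_force: 20.0
```

Call:
{"method": "arm_command", "body": {"delta_rot": [[0, 0, 0], [0, 0, 0], [0, 0, 0]], "delta_pos": [[0, 0, 0.001], [0, 0, 0.002], [0, 0, 0.002]], "gripper": [1, 1, 1]}}

```text
time: 22.95
position: [0.5965, -0.1473, 0.093]
tool_rot: [0.997, 0.077, -0.0, 0.0]
ft_force: [-0.2, -0.4, -1.1]
grip_width: 0.0372
grip_force: 20.0
```

Call:
{"method": "arm_command", "body": {"delta_rot": [[0, 0, 0], [0, 0, 0], [0, 0, 0]], "delta_pos": [[0, 0, 0.001], [0, 0, 0.0015], [0, 0, 0.0015]], "gripper": [1, 1, 1]}}

```text
time: 23.2
position: [0.5974, -0.1475, 0.0926]
tool_rot: [0.997, 0.077, 0.001, 0.0]
ft_force: [-1.3, 0.3, 4.4]
grip_width: 0.0368
grip_force: 20.0
```

Floor contact at 4.4 N, so I'll release it and rise.

Call:
{"method": "arm_command", "body": {"delta_rot": [[0, 0, 0], [0, 0, 0], [0, 0, 0], [0, 0, 0], [0, 0, 0], [0, 0, 0], [0, 0, 0], [0, 0, 0], [0, 0, 0], [0, 0, 0], [0, 0, 0], [0, 0, 0]], "delta_pos": [[0, 0, 0], [0, 0, 0], [0, 0, 0], [0, 0, 0], [0, 0, 0], [0, 0, 0], [0, 0, -0.015], [0, 0, -0.035], [0, 0, -0.06], [0, 0, -0.09], [0, 0, -0.12], [0, 0, -0.15]], "gripper": [0.1, 0, -0.2, -0.3, -0.5, -0.5, -0.5, -0.5, -0.6, -0.8, -1, -1]}}

```text
time: 24.2
position: [0.5961, -0.1471, 0.2426]
tool_rot: [0.997, 0.077, -0.0, -0.0]
ft_force: [1.0, -0.6, 0.3]
grip_width: 0.0819
grip_force: 0.0
```

Call:
{"method": "arm_command", "body": {"delta_rot": [[0, 0, 0], [0, 0, 0], [0, 0, 0], [0, 0, 0], [0, 0, 0], [0, 0, 0]], "delta_pos": [[0, 0, -0.02], [0, 0, -0.04], [0, 0, -0.05], [0, 0, -0.05], [0, 0, -0.05], [0, 0, -0.05]], "gripper": [-1, -1, -1, -1, -1, -1]}}

```text
time: 24.7
position: [0.5956, -0.1469, 0.2898]
tool_rot: [0.997, 0.077, -0.001, -0.001]
ft_force: [0.3, 0.6, 0.4]
grip_width: 0.0871
grip_force: 0.0
```

Run:
```python
from h import *
o=status.get_obs(); print(o["position"],o["ft_force"],o["time"])
s=viewer.camera("scene")["pixels"]; cv2.imwrite("pics/p2.png",cv2.resize(s[100:280,180:420],None,fx=3,fy=3))
```

```text
[ 0.59558281 -0.14690532  0.28979326] [0.31908273 0.60700974 0.41088301] 24.7
```

View pics/p2.png

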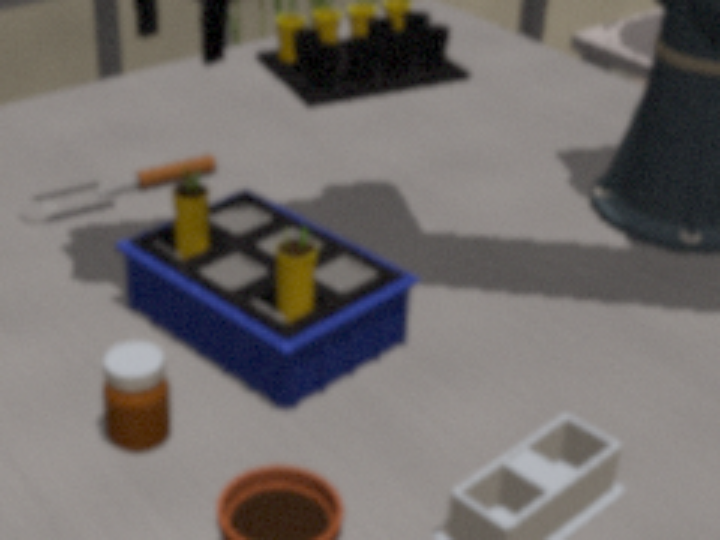

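Both tubes stand upright in the crate, at crop (192,222) and (296,280). The stand is empty and the bystanders have not moved.

```bash
python3 -c "
from rig import robot; print(robot.hand_in())"
```

```text
the job is handed in; nothing more can be done
None
```

Pressing the flaps showed cells 4 and 6 to be the empty ones; tube_a now stands released in cell 4 and tube_b in cell 6, both upright in the last picture, and the job was handed in at about 25 s (no verdict was returned).

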